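Show the polished face to the inspection camera with the stand's spring-return mirror

TASK

Check a freshly polished specimen on the inverted inspection stand. Take the mounted specimen that lies polished face down on the round polishing cloth and set it gently, still face down, fully into the round pocket of the stand's stage; then take the knob of the mirror lever and swing it against its spring until the mirror under the stage faces the camera squarely, so that the camera sees the polished face, and finish while holding the lever there, because it springs back when let go. Do not knock the camera or shift the other loose things.

Things in the scene. Friction and masses are not known exactly. Their poses are not given: they have to be found in the camera images.
- specimen: mounted metallographic specimen, a short cylinder of hard resin, diameter 30 mm, height 22 mm, about 35 g. It lies upside down on the polishing cloth: the polished face, with a bright metal bar in it, is underneath. Its own z axis points out of the polished face, so now straight down; its origin is the centre of the plain end, which is on top, 22 mm above what it rests on.
- polishing_disc: round aluminium disc covered with grey cloth, diameter 160 mm, 8 mm thick, fixed; origin at the centre of its underside on the worktop, z up
- stand: inverted inspection stand, fixed: round foot of 124 mm diameter and 14 mm height, two columns, and a level rectangular stage 88 mm (its x) by 98 mm (its y) whose top is 73 mm above the worktop. Origin: centre of the foot's underside, on the turning axis of the mirror, z up; the lever side is its -x, the camera side its +x.
- pocket (a point): centre of the floor of the pocket in the middle of the stage, on the stand's vertical axis, 68 mm above the worktop. The pocket is 33.5 mm in diameter and 5 mm deep with a 1.5 mm chamfer; a see-through aperture of 24 mm goes on down through its floor to the mirror. A seated specimen stands 17 mm out of the stage.
- turret (a joint): turn of the mirror turret about the stand's vertical axis, rad, counter-clockwise from above positive, range 0 to 1.6; 0 is the rest stop. The mirror looks along a bearing of (value - 0.8) from the stand's +x axis. A spring resists with 0.07 N m at 0 and 0.12 N m more per rad (1 to 3 N at the knob) and turns it back when let go. The value to hold is 0.3 to 1.3, by where the camera is.
- mirror (a point): centre of the 42 x 30 mm mirror, on the stand's axis 40 mm above the worktop. The mirror is fixed in the turret at 45 degrees to the vertical and so turns a level view along this frame's +x axis straight up into the aperture; x is level and turns with the turret, z is up.
- knob (a point): middle of the black knob on the mirror lever: upright cylinder, diameter 16 mm, from 77 to 111 mm above the worktop, this point at 95 mm. It moves on a circle of 80 mm radius about the stand's axis and lies exactly opposite to where the mirror looks (on this frame's -x side of the axis). It turns with the lever, it does not spin by itself.
- lens (a point): front centre of the inspection camera's lens, 40 mm up, 110 mm from the stand's axis. The camera is clamped at a bearing within 0.5 rad of the stand's +x and looks straight at the axis; this +x axis points level away from the stand. The mirror faces the camera when the mirror's +x points along this +x: knob, pocket and lens are then in one line seen from above.
- camera: the inspection camera with its arm, fixed; origin on the stand's axis at the worktop, x towards the camera; the black housing, 36 x 34 x 34 mm, is centred 150 mm along x and 40 mm up, its top 57 mm above the worktop
- clay_block: bystander, loose: block of levelling clay, 33 x 61 mm, 22 mm high; origin at the centre of its underside
- tweezers: bystander, loose: steel tweezers 134 mm long, lying; origin at the centre of the underside
- marker: bystander, loose: marker pen 136 mm long, lying; origin at the centre of the underside
- tray_specimen_a: bystander, loose: another specimen, diameter 30 mm, 18 mm high, face up in the steel tray; origin at the centre of its underside
There are look-alikes about, which are no part of the job. What is shaped like the specimen but orange or turquoise is not meant. There is more than one size of the stand; the one meant has the size given above.

How it is judged:
On the way:
1. the specimen lies face down, fully in the pocket, released (horizontal distance between specimen and pocket below 0.004 m and z of specimen in the frame of pocket between 0.0205 and 0.0235 m and angle between specimen's own z axis and vertical above 3.05 rad and contact force between the fingers and specimen below 0.05 N), for 0.2 s.
At the end, for the whole second after the job is handed in: The specimen sits face down on the pocket's floor (height within 1.5 mm, level within 5 degrees, let go and at rest), and the fingers still hold the mirror lever so that the mirror's level viewing direction is within 0.07 rad (4 degrees) of the camera's axis and does not move (all of step 1 and linear speed of specimen below 0.01 m/s and angle between the x axis of mirror and the x axis of lens, either way round below 0.07 rad and velocity of joint turret between -0.05 and 0.05 rad/s and contact force between the fingers and turret above 0.5 N); the arm keeps its last pose, push and grip.
It fails at once if the specimen is dropped onto the stage instead of being set down (horizontal distance between specimen and pocket below 0.05 m and z of specimen in the frame of pocket above 0.032 m and contact force between the fingers and specimen below 0.001 N).
It fails at once if the camera is knocked (contact force between any of the arm, the fingers and camera above 3 N).
It fails at once if another loose thing is shifted (distance of any of clay_block, tweezers, marker, tray_specimen_a from where it was at the start of the episode above 0.02 m).
It also fails if it takes over 48 s, if anything falls off the work surface, if the arm or the gripper's body presses on something with over 40 N, if the wrist force passes 120 N, or if a joint passes its speed limit or range.

ROBOT

A 6-joint arm with a two-finger parallel gripper is mounted at the origin on a cart in front of the work surface, level with it; the furniture and walls round the work are solid. World frame = base frame: x ahead of the robot, y to its left, z up, the work surface at z = 0. Lengths are in m, angles in rad, forces in N, time in s.
With the tool pointing down it reaches from about 0.4 to 0.825 m from the base axis. Payload 7 kg.
Tool frame: the origin (TCP) lies at the very end of the fingers, on their centre line; the grasp point (between the pads) lies 19 mm behind it (tcp_to_grasp is the distance from the TCP to the grasp point, in m); x points along the fingers, z is the direction in which the jaws open and shut, and the axes are right-handed (so a half turn about x gives the same grasp; the last joint's range is limited). The gripper opens to 88 mm and grips with 3 to 60 N. Pads are 19 mm wide; open, the fingers measure 130 mm over their backs; the gripper's body (78 mm by 193 mm) begins 47 mm behind the grasp point.
Start: joints at [1.589, 0.359, 0.012, 0, -1.224, -0.288], TCP at [0.18, 0.651, 0.227] pointing down, gripper open.
Joint ranges: [-3.07, 3.07], [-1.43, 2.12], [-1.02, 1.25], [-3.03, 1.67], [-3.05, -0], [-3.03, 3.03]. Speed limits (rad/s): [2.39, 2.39, 3.01, 3.14, 3.14, 3.14].

INTERFACE

Orientations are given as [roll, pitch, yaw] about the fixed x, y, z axes, in that order (R = Rz(yaw) Ry(pitch) Rx(roll)).
In Python, from station import get_state, grab_frame, job_done, tcp_to_grasp gives the robot as it stands. The module is installed in compiled form; this text tells all that it offers.
- The arm moves only by the shell command python3 -m crank 'ROWS' [FORCE]. ROWS is JSON, a list of rows, each a list of 7 numbers: the shift along the tool's x, y, z in m, then the turn, a rotation vector about the tool's x, y, z in rad, then the opening, from 0 (shut) to 1 (fully open). In form: [[x, y, z, wx, wy, wz, fingers], ...]. A call has 1 to 10 rows; each row is the pose to reach, as a shift and turn from the pose commanded when the call began, along the tool's axes at that moment; what a row does not reach only later rows make up. A row lasts 1/8 s, in which the tool goes at most 62.5 mm and 10.7 degrees, less where a joint would pass 70% of its speed; a pose out of reach is approached as far as the arm can. A call with a gripper value outside its range is refused whole. The fingers move at their own pace and stop on an object; FORCE is the grip in N (left out, the last holds). Time passes only in rows, so rows that repeat a pose let the fingers close. It gives the time, the measured TCP pose, the force and the opening at its end, in the units of the state.
- get_state(): the state, without advancing time (a new reading comes with each control period).
- grab_frame(name): name is "scene" or "top" or "wrist"; returns a dict with "pixels" (384x512x3 uint8, red, green, blue), "vfov" (degrees; the focal length in pixels is half the picture's height over the tangent of half this angle, whatever the lens; pixels are square), "cx", "cy" (the principal point, pixels), "extrinsics" (4x4, takes a point from world to camera coordinates). Camera axes: x right, y up, looking along -z (the intrinsics and any distortion apply to the point x, -y, -z); pixel columns grow to the right and rows downward; lengths in m; the calibration is good to about 2 mm. A picture is of the moment at which its call begins. There is no depth.
- job_done(): hands the job in, once; it reports no verdict.
The state is a dict: "t": time; "q": joint angles; "qd": joint speeds; "joint_efforts": joint torques, N m; "eef_pos": TCP position; "ee_rot": TCP orientation; "force": force on the tool from outside, world axes, zero at the start; "moment": the same for the moment, N m; "width": finger opening in m.
Only numpy, scipy, OpenCV 4.12 (cv2) and the standard library are available. Lean on these libraries where they do the work, as an engineer would, in place of code of your own. Each camera call takes 0.05 s, during which the arm holds its last target.

## Working session

There is one attempt and no reset: what is moved stays moved. The work goes in short steps, Python scripts to look and compute and a shell command to move; the robot and the scene stay as the last step left them, time stands still between calls to the robot, and variables do not carry over. Pictures are saved under pics/ and viewed, and the job is handed in when it is done.

```bash
mkdir -p pics
cat > h.py <<'E'
import numpy as np, cv2
from station import get_state, grab_frame, job_done, tcp_to_grasp
from scipy.spatial.transform import Rotation as R
def save(name,f): cv2.imwrite('pics/'+name+'.png',cv2.cvtColor(f['pixels'],cv2.COLOR_RGB2BGR))
def K(f):
    h,w=f['pixels'].shape[:2]; fl=h/2/np.tan(np.radians(f['vfov'])/2); return fl,f['cx'],f['cy']
def ray(f,u,v):
    fl,cx,cy=K(f); E=np.array(f['extrinsics']); Rc=E[:3,:3]; o=-Rc.T@E[:3,3]
    d=Rc.T@np.array([(u-cx)/fl,-(v-cy)/fl,-1.0]); return o,d
def onz(f,u,v,z):
    o,d=ray(f,u,v); return o+d*(z-o[2])/d[2]
def proj(f,p):
    fl,cx,cy=K(f); E=np.array(f['extrinsics']); c=E[:3,:3]@np.array(p)+E[:3,3]
    return np.array([cx+fl*c[0]/-c[2], cy+fl*(-c[1])/-c[2]])
E
python3 - <<'E'
from h import *
for n in ['scene','top','wrist']:
    f=grab_frame(n); save(n+'0',f); print(n,[k for k in f],f['vfov'],f['cx'],f['cy'],np.round(f['extrinsics'],3).tolist())
    np.save(n+'0.npy',f,allow_pickle=True)
s=get_state(); print(s, tcp_to_grasp)
E
```

```text
scene ['pixels', 'vfov', 'cx', 'cy', 'extrinsics'] 50.49285189730588 254.22934124334404 200.15801255037863 [[0.818, -0.575, -0.004, -0.453], [0.231, 0.324, 0.917, -0.219], [-0.526, -0.751, 0.398, -0.913], [0.0, 0.0, 0.0, 1.0]]
top ['pixels', 'vfov', 'cx', 'cy', 'extrinsics'] 50.666526591183214 262.1660074485798 192.39341680699417 [[0.001, -1.0, 0.018, 0.009], [0.997, 0.002, 0.077, -0.556], [-0.077, 0.018, 0.997, -1.222], [0.0, 0.0, 0.0, 1.0]]
wrist ['pixels', 'vfov', 'cx', 'cy', 'extrinsics'] 64.41160907479329 250.18547144658518 187.20336044022142 [[-0.266, -0.964, 0.002, 0.675], [0.929, -0.257, -0.268, 0.033], [0.259, -0.069, 0.963, -0.391], [0.0, 0.0, 0.0, 1.0]]
{'t': 0.15, 'q': array([ 1.58908191e+00,  3.59235773e-01,  1.12929325e-02, -2.59595217e-04,
       -1.22406147e+00, -2.88092262e-01]), 'qd': array([-0.00083519, -0.0025499 ,  0.00326752,  0.00297297,  0.00051335,
        0.00113316]), 'joint_efforts': array([-1.07106087e-03, -5.83273280e+01,  2.93290150e+01,  7.00112835e+00,
        8.80034087e-03, -1.09097120e-04]), 'eef_pos': array([0.1798484 , 0.65024063, 0.2258386 ]), 'ee_rot': array([ 0.08875533,  1.56956393, -1.75193604]), 'force': array([-0.78906213,  0.41364886, -0.18110679]), 'moment': array([-0.02438548, -0.03890779,  0.00998408]), 'width': 0.08758144082386747} 0.0188
```

View pics/scene0.png

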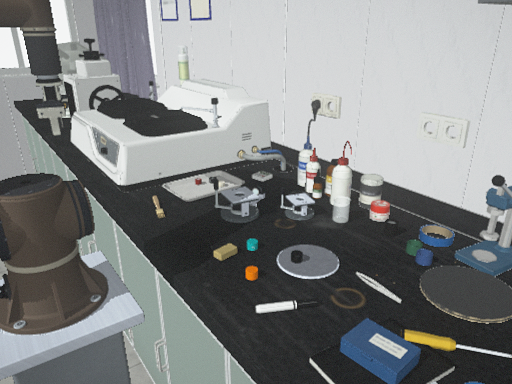

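View pics/top0.png

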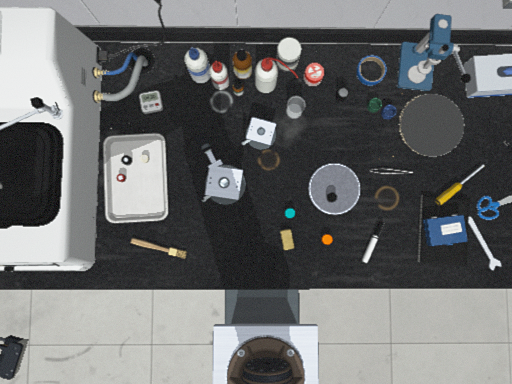

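View pics/wrist0.png

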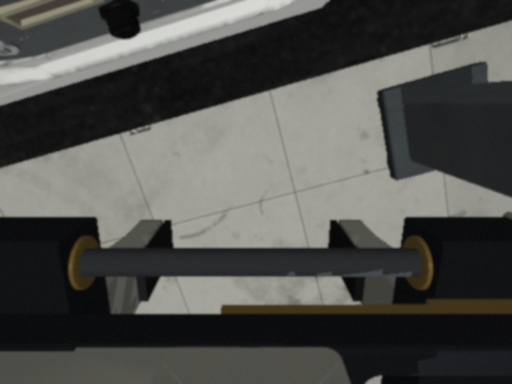

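Run:
```python
from h import *
t=np.load('top0.npy',allow_pickle=True).item(); s=np.load('scene0.npy',allow_pickle=True).item()
def crop(f,x,y,w,h,k,n):
    im=cv2.cvtColor(f['pixels'][y:y+h,x:x+w],cv2.COLOR_RGB2BGR); cv2.imwrite('pics/%s.png'%n,cv2.resize(im,None,fx=k,fy=k,interpolation=cv2.INTER_CUBIC))
crop(t,185,105,110,110,7,'ct1'); crop(t,270,150,110,100,7,'ct2'); crop(s,190,160,160,130,5,'cs1')
```

```text
(no output)
```

View pics/ct1.png

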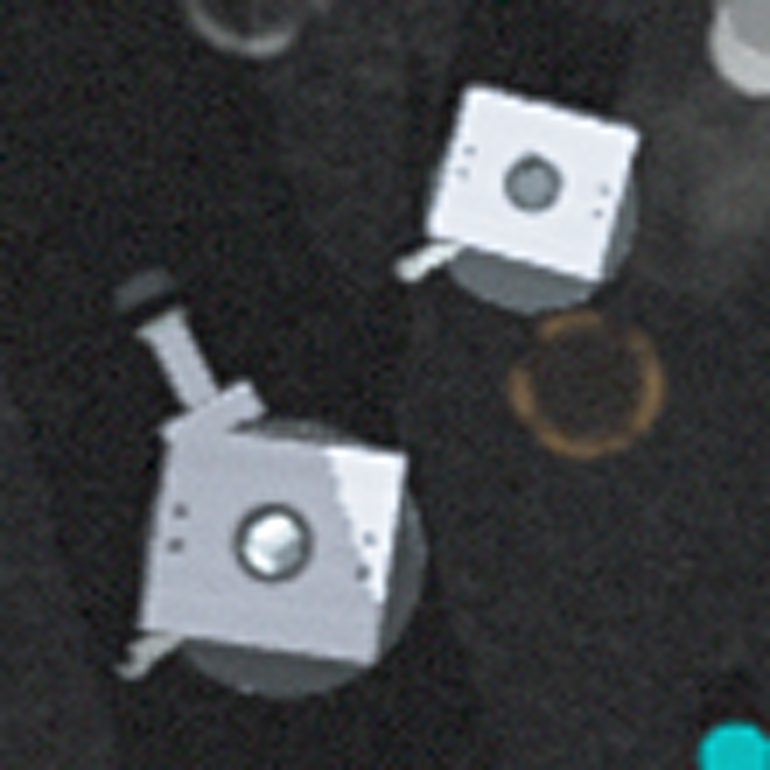

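View pics/ct2.png

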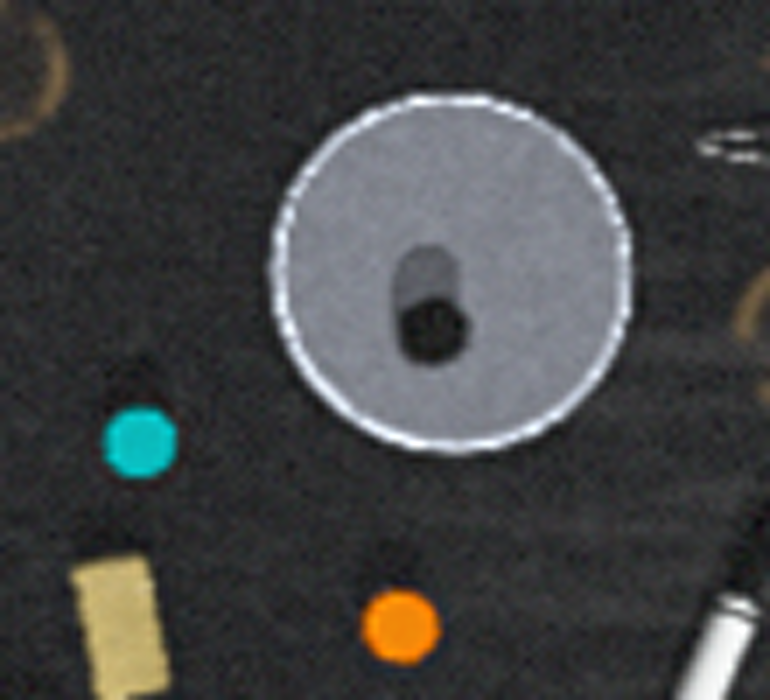

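View pics/cs1.png

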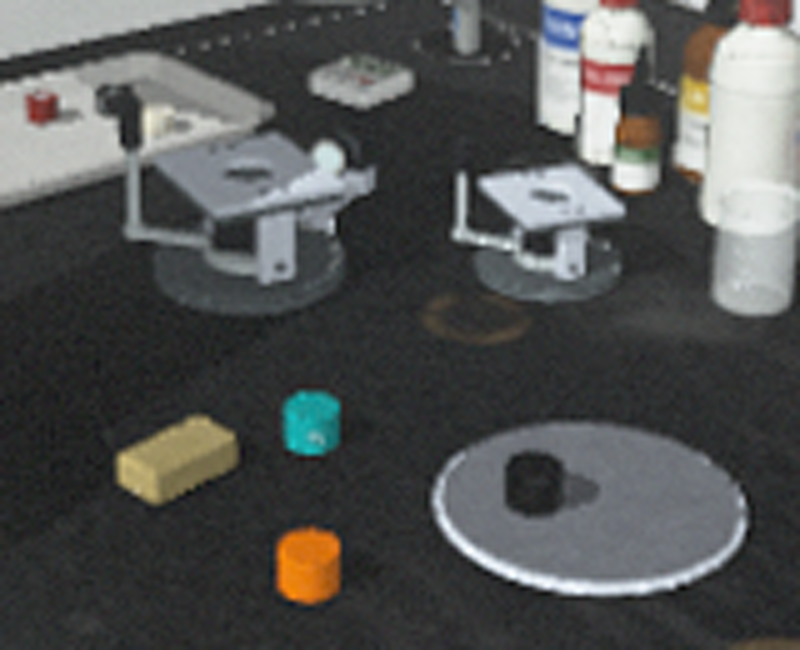

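Run:
```python
from h import *
t=np.load('top0.npy',allow_pickle=True).item(); s=np.load('scene0.npy',allow_pickle=True).item()
def blob(f,box,lo,hi,z,name):
    x,y,w,h=box; im=cv2.GaussianBlur(cv2.resize(f['pixels'][y:y+h,x:x+w],None,fx=4,fy=4,interpolation=cv2.INTER_CUBIC),(0,0),2)
    m=cv2.inRange(im,np.array(lo),np.array(hi)); cs,_=cv2.findContours(m,cv2.RETR_EXTERNAL,cv2.CHAIN_APPROX_NONE)
    for c in sorted(cs,key=cv2.contourArea)[::-1][:2]:
        (cx,cy),r=cv2.minEnclosingCircle(c); M=cv2.moments(c)
        if M['m00']<20: continue
        u=x+(M['m10']/M['m00']+.5)/4-.5; v=y+(M['m01']/M['m00']+.5)/4-.5
        e=cv2.fitEllipse(c)
        print(name,'uv',round(u,1),round(v,1),'area px',M['m00']/16,'ell',np.round(np.array(e[1])/4,1),'world',np.round(onz(f,u,v,z),4))
blob(t,(318,180,30,30),(0,0,0),(45,45,45),.030,'spec top')
blob(t,(280,204,20,20),(0,100,100),(100,255,255),.02,'turq')
blob(t,(316,228,22,22),(180,80,0),(255,200,100),.02,'orange')
blob(t,(276,225,24,30),(120,100,50),(255,230,180),.022,'clay')
blob(t,(305,160,60,60),(80,80,80),(255,255,255),.008,'disc')
# stand corners (crop coords/7+offset)
P=lambda a,b:((a+.5)/7-.5+185,(b+.5)/7-.5+105)
C=[P(168,430),P(406,455),P(376,664),P(143,630)]
W=np.array([onz(t,*c,.073) for c in C]); print(np.round(W,4),np.linalg.norm(W-np.roll(W,-1,0),axis=1), W.mean(0))
p=onz(t,*P(274,543),.071); print('pocket',p)
for n,a,z in [('camtop',P(145,290),.057),('camarmR',P(250,385),.03),('lever',P(130,665),.111)]:
    q=onz(t,*a,z); d=(q-p)[:2]; print(n,q,np.linalg.norm(d),np.arctan2(d[1],d[0]))
d=(W[1]-W[2]); print('yaw x',np.arctan2(d[1],d[0])); d=W[0]-W[1]; print('yaw y-pi/2',np.arctan2(d[1],d[0])-np.pi/2); d=W[3]-W[2];print(np.arctan2(d[1],d[0])-np.pi/2)
print('spec in scene', proj(s,[0.5,-0.15,.03]))
```

```text
spec top uv 331.3 196.7 area px 53.09375 ell [8.1 8.4] world [ 0.5428 -0.2008  0.03  ]
turq uv 289.5 212.8 area px 81.15625 ell [ 9.9 10.5] world [ 0.494 -0.074  0.02 ]
orange uv 326.8 239.0 area px 72.625 ell [9.3 9.9] world [ 0.4141 -0.1875  0.02  ]
clay uv 286.9 239.3 area px 195.9375 ell [11.6 23.2] world [ 0.4132 -0.0654  0.022 ]
disc uv 334.1 188.6 area px 2148.65625 ell [51.9 52.7] world [ 0.5698 -0.2141  0.008 ]
[[0.6299 0.1688 0.073 ]
 [0.6196 0.0687 0.073 ]
 [0.5314 0.0808 0.073 ]
 [0.5455 0.1783 0.073 ]] [0.10068224 0.08904815 0.09852433 0.0849564 ] [0.58162177 0.1241692  0.073     ]
pocket [0.58244433 0.12404804 0.071     ]
camtop [0.69259545 0.18116928 0.057     ] 0.12408104164887994 0.4783942781362941
camarmR [0.65600399 0.1382536  0.03      ] 0.07491876810859048 0.1907678378272675
lever [0.52855105 0.17874626 0.111     ] 0.0767878968460526 2.348782029464197
yaw x -0.1368583314550193
yaw y-pi/2 -0.10219724841871836
-0.14323891092042662
spec in scene [270.49252241 248.3759375 ]
```

Run:
```python
from h import *
t=np.load('top0.npy',allow_pickle=True).item(); s=np.load('scene0.npy',allow_pickle=True).item()
def crop(f,x,y,w,h,k,n):
    im=f['pixels'][y:y+h,x:x+w].astype(float); im=255*np.clip(im/255,0,1)**0.45
    im=cv2.cvtColor(im.astype(np.uint8),cv2.COLOR_RGB2BGR); cv2.imwrite('pics/%s.png'%n,cv2.resize(im,None,fx=k,fy=k,interpolation=cv2.INTER_CUBIC))
crop(t,180,120,80,90,6,'ct3'); crop(s,205,165,70,65,8,'cs3')
```

```text
(no output)
```

View pics/ct3.png

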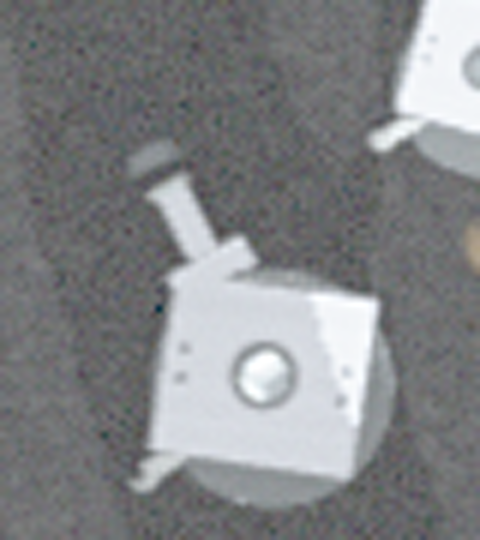

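View pics/cs3.png

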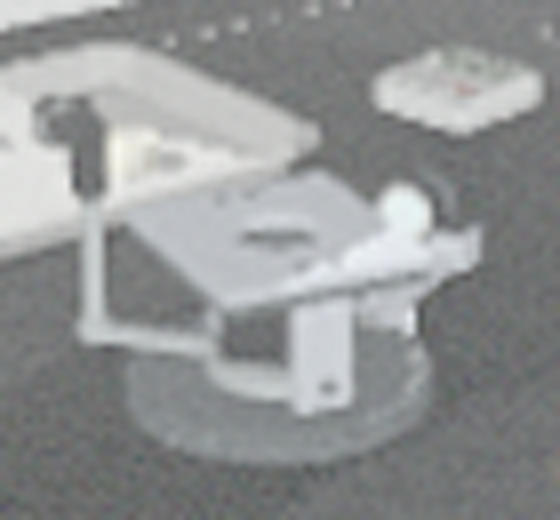

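```bash
cat >> h.py <<'E'
def pose():
    s=get_state(); return s, np.array(s['eef_pos']), R.from_euler('xyz',s['ee_rot']).as_matrix()
def jawR(a):  # tool x down, tool z (jaw) at world angle a
    x=np.array([0,0,-1.]); z=np.array([np.cos(a),np.sin(a),0]); return np.stack([x,np.cross(z,x),z],1)
def delta(p,a,P=None,M=None):
    if P is None: s,P,M=pose()
    rv=R.from_matrix(M.T@jawR(a)).as_rotvec()
    return np.round(np.r_[M.T@(np.array(p)-P),rv],4)
def info():
    s,P,M=pose(); print('t',round(s['t'],2),'tcp',np.round(P,4),'jaw',round(np.arctan2(M[1,2],M[0,2]),4),'down',np.round(M[:,0],3),'F',np.round(s['force'],2),'w',round(s['width'],4),'q',np.round(s['q'],2))
E
python3 - <<'E'
from h import *
info(); s,P,M=pose(); print(np.round(M,3))
f=np.load('wrist0.npy',allow_pickle=True).item(); E=np.array(f['extrinsics']); c=-E[:3,:3].T@E[:3,3]; print('cam in tool',M.T@(c-P),'axes in tool',np.round(M.T@E[:3,:3].T,3))
for a in (1.39,-1.75,0,3.14,-3.0): print(a,delta([.48,.1,.36],a), delta([.543,-.2,.2],a))
E
```

```text
t 0.15 tcp [0.1798 0.6502 0.2258] jaw -1.8407 down [-0.    -0.001 -1.   ] F [-0.79  0.41 -0.18] w 0.0876 q [ 1.59  0.36  0.01 -0.   -1.22 -0.29]
[[-0.     0.964 -0.267]
 [-0.001 -0.267 -0.964]
 [-1.     0.     0.001]]
cam in tool [-0.15787543  0.07262381 -0.00105434] axes in tool [[-0.001  0.268 -0.963]
 [ 0.001  0.963  0.268]
 [ 1.    -0.    -0.001]]
1.39 [-1.3360e-01  4.3600e-01  4.5050e-01  3.0525e+00 -1.0000e-04 -1.9000e-03] [ 2.6800e-02  5.7670e-01  7.2260e-01  3.0525e+00 -1.0000e-04 -1.9000e-03]
-1.75 [-1.336e-01  4.360e-01  4.505e-01 -9.070e-02  1.200e-03 -1.000e-04] [ 2.680e-02  5.767e-01  7.226e-01 -9.070e-02  1.200e-03 -1.000e-04]
0 [-1.3360e-01  4.3600e-01  4.5050e-01 -1.8407e+00  1.0000e-03  1.1000e-03] [ 2.6800e-02  5.7670e-01  7.2260e-01 -1.8407e+00  1.0000e-03  1.1000e-03]
3.14 [-1.3360e-01  4.3600e-01  4.5050e-01  1.3025e+00  1.0000e-03 -9.0000e-04] [ 2.6800e-02  5.7670e-01  7.2260e-01  1.3025e+00  1.0000e-03 -9.0000e-04]
-3.0 [-1.3360e-01  4.3600e-01  4.5050e-01  1.1593e+00  1.0000e-03 -8.0000e-04] [ 2.6800e-02  5.7670e-01  7.2260e-01  1.1593e+00  1.0000e-03 -8.0000e-04]
```

Run:
```python
from h import *
print(delta([.49,.13,.34],-1.571))
```

```text
[-1.136e-01  4.376e-01  4.189e-01 -2.697e-01  1.200e-03  1.000e-04]
```

```bash
python3 -m crank '[[-0.06,0.02,0.02,0,0,0,1],[-0.114,0.06,0.06,-0.05,0,0,1],[-0.114,0.437,0.419,-0.27,0,0,1],[-0.114,0.437,0.419,-0.27,0,0,1],[-0.114,0.437,0.419,-0.27,0,0,1],[-0.114,0.437,0.419,-0.27,0,0,1],[-0.114,0.437,0.419,-0.27,0,0,1],[-0.114,0.437,0.419,-0.27,0,0,1],[-0.114,0.437,0.419,-0.27,0,0,1],[-0.114,0.437,0.419,-0.27,0,0,1]]'
python3 -m crank '[[0,0,0,0,0,0,1],[0,0,0,0,0,0,1]]'
python3 - <<'E'
from h import *
f=grab_frame('wrist'); save('w1',f); np.save('w1.npy',f,allow_pickle=True); info()
E
```

```text
t: 1.4
eef_pos: [0.4722, 0.1579, 0.3399]
ee_rot: [2.448, 1.57, 0.878]
force: [1.3, 1.0, 0.5]
width: 0.0878
t: 1.65
eef_pos: [0.4717, 0.1595, 0.3394]
ee_rot: [-1.579, 1.57, 3.132]
force: [-0.2, -0.1, 0.1]
width: 0.0879
t 1.7 tcp [0.4714 0.1602 0.3395] jaw -1.5705 down [-0.  0. -1.] F [ 0.17 -0.44 -0.03] w 0.0875 q [ 0.72  0.01 -0.17 -0.   -1.39  0.85]
```

View pics/w1.png

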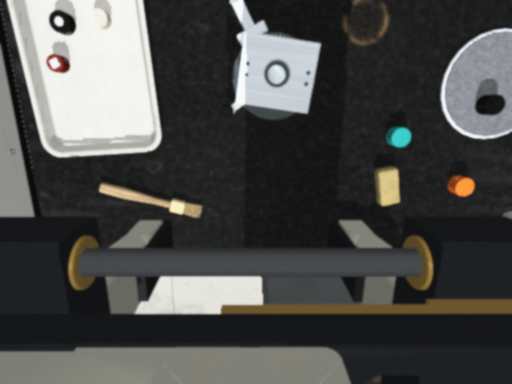

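Run:
```python
from h import *
f=np.load('w1.npy',allow_pickle=True).item()
im=f['pixels'][0:130,210:340].astype(float); im=(255*np.clip(im/255,0,1)**0.5).astype(np.uint8)
cv2.imwrite('pics/w1c.png',cv2.resize(cv2.cvtColor(im,cv2.COLOR_RGB2BGR),None,fx=6,fy=6,interpolation=cv2.INTER_CUBIC)[:600])
print(onz(f,277,74,.071), 'spec',onz(f,491,104,.03))
```

```text
[0.58027043 0.12480849 0.071     ] spec [ 0.54177161 -0.19623029  0.03      ]
```

View pics/w1c.png

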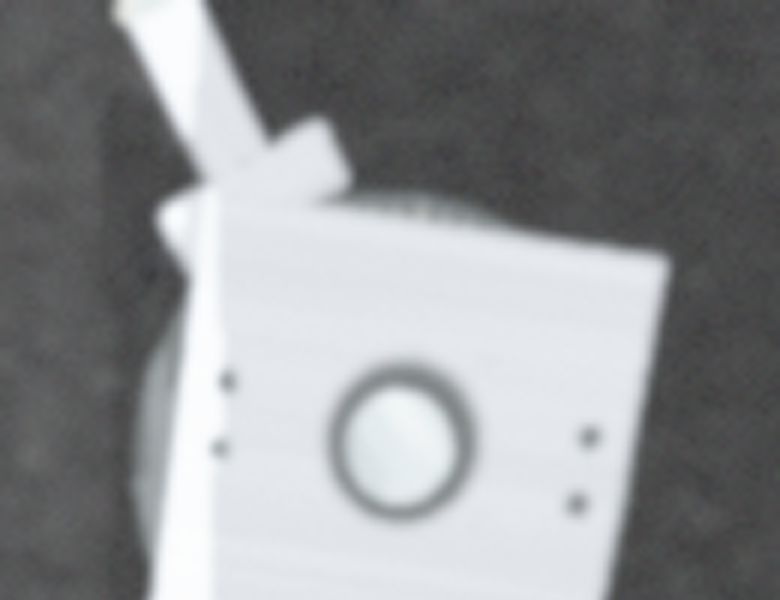

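```bash
python3 -m crank '[[0.05,-0.02,0.18,0,0,0,1],[0.12,-0.02,0.36,0,0,0,1],[0.12,-0.02,0.36,0,0,0,1],[0.12,-0.02,0.36,0,0,0,1],[0.12,-0.02,0.36,0,0,0,1],[0.12,-0.02,0.36,0,0,0,1],[0.12,-0.02,0.36,0,0,0,1],[0.12,-0.02,0.36,0,0,0,1]]'
python3 - <<'E'
from h import *
f=grab_frame('wrist'); save('w2',f); np.save('w2.npy',f,allow_pickle=True); info()
E
```

```text
t: 2.7
eef_pos: [0.4521, -0.1995, 0.2195]
ee_rot: [-1.663, 1.57, 3.05]
force: [0.2, 1.5, 0.6]
width: 0.0876
t 2.75 tcp [ 0.4524 -0.199   0.22  ] jaw -1.569 down [ 0. -0. -1.] F [ 1.08  0.27 -0.08] w 0.0876 q [-0.02  0.06 -0.39 -0.   -1.12  1.59]
```

View pics/w2.png

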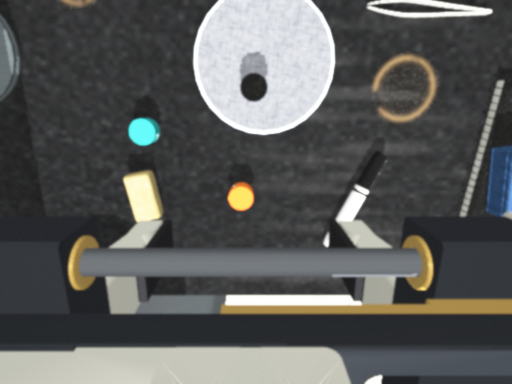

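Candidates for the specimen: black cylinder on the cloth, (254,87) here; orange (241,196); turquoise (144,131); black/red/cream pieces in the steel tray, (62,21), (58,63), (102,18) in w1. By the description it is the black one on the round cloth. I check it in a close crop and measure.

Run:
```python
from h import *
f=np.load('w2.npy',allow_pickle=True).item()
x,y,w,h=225,40,60,70
im=cv2.resize(f['pixels'][y:y+h,x:x+w],None,fx=8,fy=8,interpolation=cv2.INTER_CUBIC)
g=cv2.GaussianBlur(cv2.cvtColor(im,cv2.COLOR_RGB2GRAY),(0,0),3)
for th in (40,60,80):
    m=(g<th).astype(np.uint8); cs,_=cv2.findContours(m,cv2.RETR_EXTERNAL,cv2.CHAIN_APPROX_NONE); c=max(cs,key=cv2.contourArea)
    M=cv2.moments(c); u=x+(M['m10']/M['m00']+.5)/8-.5; v=y+(M['m01']/M['m00']+.5)/8-.5; b=cv2.boundingRect(c)
    print(th,u,v,np.array(b)/8, onz(f,u,v,.03),onz(f,u,v,.019), 'diam',b[2]/8/K(f)[0]*np.linalg.norm(onz(f,u,v,.03)-ray(f,u,v)[0]))
o,d=ray(f,254,87); print('cam',o)
b=im.copy(); cv2.drawContours(b,[c],-1,(255,0,0),1); cv2.imwrite('pics/w2c.png',cv2.cvtColor(b,cv2.COLOR_RGB2BGR))
```

```text
40 251.29704094853304 87.4237190797661 [17.875 35.125 21.25  24.125] [ 0.54041798 -0.1998356   0.03      ] [ 0.54090389 -0.19987674  0.019     ] diam 0.02424821938862115
60 253.30760224538892 86.56082464581662 [16.875 34.25  24.    25.75 ] [ 0.54131074 -0.20201224  0.03      ] [ 0.54182492 -0.20212229  0.019     ] diam 0.0273905927186297
80 253.3147288822536 86.48775724061778 [16.375 33.625 25.    26.875] [ 0.54138602 -0.20201965  0.03      ] [ 0.54190258 -0.20212993  0.019     ] diam 0.028532162416324225
cam [ 0.52506805 -0.19853584  0.37748924]
```

View pics/w2c.png

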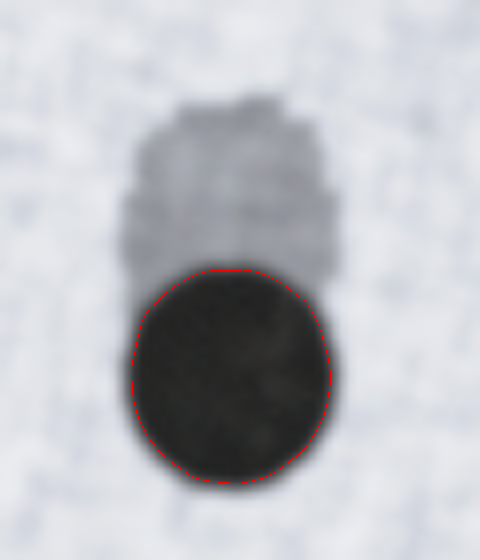

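```bash
python3 -m crank '[[0.06,0.09,0.0025,0,0,0,1],[0.15,0.09,0.0025,0,0,0,1],[0.15,0.09,0.0025,0,0,0,1],[0.15,0.09,0.0025,0,0,0,1],[0.15,0.09,0.0025,0,0,0,1]]'
python3 - <<'E'
from h import *
f=grab_frame('wrist'); save('w3',f); np.save('w3.npy',f,allow_pickle=True); info(); s,P,M=pose(); print(proj(f,P),proj(f,P-M[:,0]*.019))
E
```

```text
t: 3.38
eef_pos: [0.543, -0.2014, 0.0713]
ee_rot: [1.27, 1.569, -0.298]
force: [0.3, -0.3, 0.6]
width: 0.088
t 3.42 tcp [ 0.5434 -0.2017  0.0722] jaw -1.5684 down [ 0.004 -0.001 -1.   ] F [-0.12 -0.03  1.12] w 0.0872 q [-0.02  0.35 -0.4   0.   -0.82  1.59]
[252.11596148 236.72213144] [252.36231172 252.9197986 ]
```

View pics/w3.png

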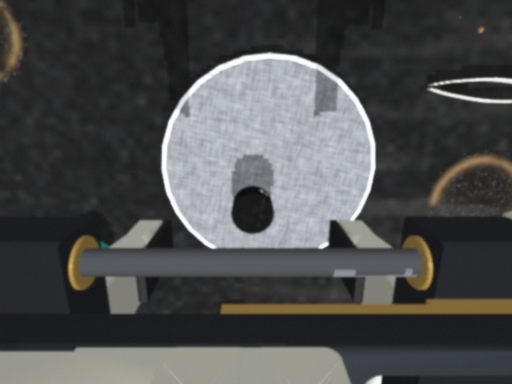

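```bash
cat >> h.py <<'E'
def dark(f,x,y,w,h,th,zs,k=8):
    im=cv2.resize(f['pixels'][y:y+h,x:x+w],None,fx=k,fy=k,interpolation=cv2.INTER_CUBIC)
    g=cv2.GaussianBlur(cv2.cvtColor(im,cv2.COLOR_RGB2GRAY),(0,0),3)
    cs,_=cv2.findContours((g<th).astype(np.uint8),cv2.RETR_EXTERNAL,cv2.CHAIN_APPROX_NONE); c=max(cs,key=cv2.contourArea)
    M=cv2.moments(c); u=x+(M['m10']/M['m00']+.5)/k-.5; v=y+(M['m01']/M['m00']+.5)/k-.5
    b=np.array(cv2.boundingRect(c))/k; b[0]+=x; b[1]+=y
    print(th,'uv',round(u,1),round(v,1),'bbox',b)
    for z in zs: print('   z',z,np.round(onz(f,u,v,z),4))
    return c,u,v
E
python3 - <<'E'
from h import *
f=np.load('w3.npy',allow_pickle=True).item()
for th in (60,80): dark(f,222,175,60,62,th,[.03])
b=[onz(f,252,232.5,.03),onz(f,252,187,.008)]; print(b, proj(f,[.5425,-.2015,.03]))
E
```

```text
60 uv 251.8 209.7 bbox [232.375 186.375  40.5    46.25 ]
   z 0.03 [ 0.5443 -0.2018  0.03  ]
80 uv 251.9 209.5 bbox [232.    185.875  41.375  47.25 ]
   z 0.03 [ 0.5445 -0.2019  0.03  ]
[array([ 0.52722056, -0.2020462 ,  0.03      ]), array([ 0.55456241, -0.2020499 ,  0.008     ])] [251.32857489 212.16878426]
```

```bash
python3 -m crank '[[0.03,-0.002,0,0,0,0,1],[0.0555,-0.002,0,0,0,0,1],[0.0555,-0.002,0,0,0,0,1],[0.0555,-0.002,0,0,0,0,1]]'
python3 - <<'E'
from h import *
info()
E
```

```text
t: 3.92
eef_pos: [0.5413, -0.2027, 0.0167]
ee_rot: [1.453, 1.567, -0.117]
force: [0.5, -0.6, -0.3]
width: 0.0875
t 3.92 tcp [ 0.5413 -0.2027  0.0167] jaw -1.57 down [ 0.004 -0.    -1.   ] F [ 0.54 -0.57 -0.3 ] w 0.0875 q [-0.02  0.42 -0.45  0.   -0.7   1.59]
```

```bash
python3 -m crank '[[0,0,0,0,0,0,0.3],[0,0,0,0,0,0,0.3],[0,0,0,0,0,0,0.3],[0,0,0,0,0,0,0.3],[0,0,0,0,0,0,0.3],[0,0,0,0,0,0,0.3]]' 5
python3 - <<'E'
from h import *
info()
E
```

```text
t: 4.68
eef_pos: [0.5398, -0.2027, 0.0141]
ee_rot: [-1.581, 1.571, 3.132]
force: [1.2, 0.2, -0.5]
width: 0.0331
t 4.67 tcp [ 0.5398 -0.2027  0.0141] jaw -1.5706 down [-0.  0. -1.] F [ 1.23  0.16 -0.47] w 0.0331 q [-0.02  0.42 -0.45  0.   -0.7   1.59]
```

```bash
python3 -m crank '[[-0.003,0.001,0,0,0,0,0.25],[-0.003,0.001,0,0,0,0,0.25],[-0.003,0.001,0,0,0,0,0.25]]' 5
python3 -m crank '[[0,0,0,0,0,0,0.5],[0,0,0,0.1,0,0,0.5],[0,0,0,0.3,0,0,0.5],[0,0,0,0.48,0,0,0.5],[0,0,0,0.66,0,0,0.5],[0,0,0,0.84,0,0,0.5],[0,0,0,1.02,0,0,0.5],[0,0,0,1.2,0,0,0.5],[0,0,0,1.38,0,0,0.5],[0,0,0,1.57,0,0,0.5]]'
python3 - <<'E'
from h import *
info()
E
```

```text
t: 5.05
eef_pos: [0.5408, -0.2027, 0.0172]
ee_rot: [1.52, 1.571, -0.051]
force: [0.4, 0.1, 0.2]
width: 0.0302
t: 6.3
eef_pos: [0.5408, -0.2027, 0.0172]
ee_rot: [2.377, 1.571, -0.767]
force: [0.9, -0.4, -1.0]
width: 0.0439
t 6.3 tcp [ 0.5408 -0.2027  0.0172] jaw 3.1391 down [ 0. -0. -1.] F [ 0.85 -0.43 -1.04] w 0.0439 q [-0.02  0.42 -0.45  0.   -0.7   0.02]
```

```bash
python3 -m crank '[[0,0,0,0,0,0,0.2],[0,0,0,0,0,0,0.2],[0,0,0,0,0,0,0.2],[0,0,0,0,0,0,0.2],[0,0,0,0,0,0,0.2]]' 15
python3 -m crank '[[-0.03,0,0,0,0,0,0.2],[-0.06,0,0,0,0,0,0.2],[-0.06,0,0,0,0,0,0.2]]'
python3 - <<'E'
from h import *
f=grab_frame('wrist'); save('w4',f); np.save('w4.npy',f,allow_pickle=True); info()
E
```

```text
t: 6.92
eef_pos: [0.5408, -0.2027, 0.0172]
ee_rot: [-3.007, 1.571, 0.139]
force: [1.2, -0.8, 0.0]
width: 0.0293
t: 7.3
eef_pos: [0.5425, -0.2029, 0.0796]
ee_rot: [3.015, 1.566, -0.122]
force: [1.0, 0.1, -0.6]
width: 0.0295
t 7.35 tcp [ 0.5414 -0.2027  0.0782] jaw -3.1379 down [ 0.002  0.    -1.   ] F [-0.07 -0.25 -1.14] w 0.0294 q [-0.02  0.34 -0.39 -0.   -0.84  0.02]
```

View pics/w4.png

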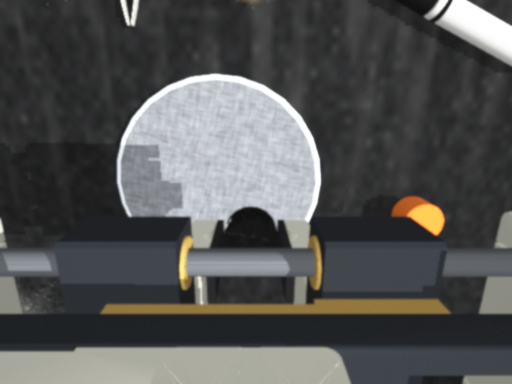

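Run:
```python
from h import *
print(delta([.53,.14,.30],-1.571))
```

```text
[-0.2218 -0.3427  0.0096 -1.5669 -0.0018 -0.0018]
```

```bash
python3 -m crank '[[-0.06,0,0,-0.05,0,0,0.2],[-0.12,-0.02,0,-0.2,0,0,0.2],[-0.17,-0.06,0,-0.38,0,0,0.2],[-0.222,-0.11,0.01,-0.56,0,0,0.2],[-0.222,-0.17,0.01,-0.74,0,0,0.2],[-0.222,-0.23,0.01,-0.92,0,0,0.2],[-0.222,-0.29,0.01,-1.1,0,0,0.2],[-0.222,-0.343,0.01,-1.28,0,0,0.2],[-0.222,-0.343,0.01,-1.45,0,0,0.2],[-0.222,-0.343,0.01,-1.567,0,0,0.2]]'
python3 -m crank '[[0,0,0,0,0,0,0.2],[0,0,0,0,0,0,0.2],[0,0,0,0,0,0,0.2]]'
python3 - <<'E'
from h import *
f=grab_frame('wrist'); save('w5',f); np.save('w5.npy',f,allow_pickle=True); info()
E
```

```text
t: 8.6
eef_pos: [0.529, 0.1413, 0.2977]
ee_rot: [-1.134, 1.568, -2.698]
force: [0.1, -0.2, -0.4]
width: 0.0294
t: 8.98
eef_pos: [0.5296, 0.14, 0.299]
ee_rot: [-1.209, 1.571, -2.782]
force: [0.6, -0.4, 0.3]
width: 0.0294
t 9.03 tcp [0.5296 0.14   0.2991] jaw -1.5727 down [-0. -0. -1.] F [ 0.15 -0.81  0.61] w 0.0293 q [ 0.62  0.11 -0.15 -0.   -1.31  0.95]
```

View pics/w5.png

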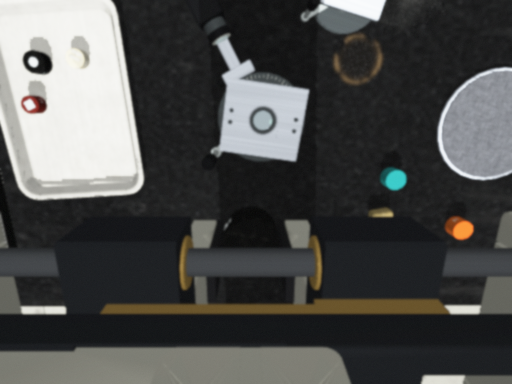

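Run:
```python
from h import *
f=np.load('w5.npy',allow_pickle=True).item()
im=f['pixels'][0:170,180:330].astype(float); im=(255*np.clip(im/255,0,1)**0.5).astype(np.uint8)
cv2.imwrite('pics/w5c.png',cv2.resize(cv2.cvtColor(im,cv2.COLOR_RGB2BGR),None,fx=5,fy=5,interpolation=cv2.INTER_CUBIC)[:600])
cv2.imwrite('pics/w5d.png',cv2.resize(cv2.cvtColor(im[80:165],cv2.COLOR_RGB2BGR),None,fx=5,fy=5,interpolation=cv2.INTER_CUBIC)[:600])
```

```text
(no output)
```

View pics/w5c.png

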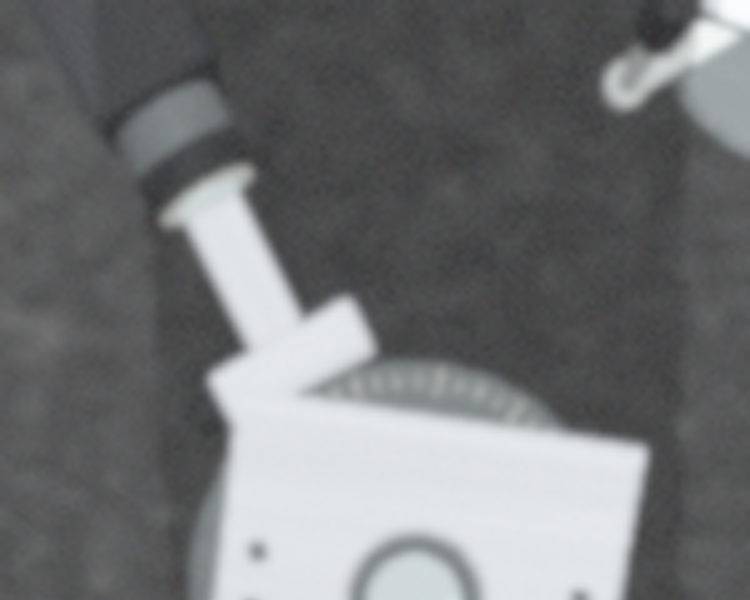

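View pics/w5d.png

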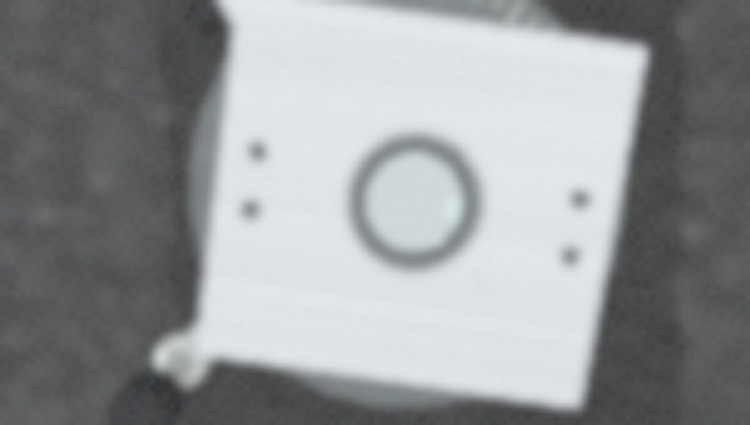

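Run:
```python
from h import *
f=np.load('w5.npy',allow_pickle=True).item(); k=8
x,y,w,h=243,100,42,42
im=cv2.resize(f['pixels'][y:y+h,x:x+w],None,fx=k,fy=k,interpolation=cv2.INTER_CUBIC)
g=cv2.GaussianBlur(cv2.cvtColor(im,cv2.COLOR_RGB2GRAY),(0,0),3)
print(g.min(),np.median(g))
for th in (130,150,165):
    cs,hi=cv2.findContours((g<th).astype(np.uint8),cv2.RETR_CCOMP,cv2.CHAIN_APPROX_NONE)
    for c,hh in zip(cs,hi[0]):
        if len(c)<80: continue
        (cx,cy),ax,an=cv2.fitEllipse(c); u=x+(cx+.5)/k-.5; v=y+(cy+.5)/k-.5
        z=.073 if hh[3]<0 else .068
        d=np.array(ax)/k/K(f)[0]*np.linalg.norm(onz(f,u,v,z)-ray(f,u,v)[0])
        print(th,'outer' if hh[3]<0 else 'inner',u,v,'diam mm',d*1e3,onz(f,u,v,z))
p=onz(f,263,120,.073)
Q=lambda a,b:((a+.5)/5-.5+180,(b+.5)/5-.5)
for n,a,z in [('lensfront',Q(207,197),.04),('barrelfrontblack',Q(200,172),.04),('barrelrear',Q(165,95),.04),('arm near',Q(272,330),.01),('arm far',Q(222,222),.01),('T l',Q(215,385),.02),('T r',Q(365,320),.02)]:
    q=onz(f,*a,z); d=(q-p)[:2]; print(n,np.round(q,4),np.round(np.linalg.norm(d),4),np.round(np.arctan2(d[1],d[0]),4))
q=onz(f,*Q(145,400+400),.111);d=(q-p)[:2];print('knobtop',q,np.linalg.norm(d),np.arctan2(d[1],d[0]))
C=[Q(233,400),Q(648,447),Q(580,808),Q(200,752)]
W=np.array([onz(f,*c,.073) for c in C]); print(np.round(W,4),np.linalg.norm(W-np.roll(W,-1,0),axis=1), W.mean(0))
for a,b in [(3,0),(2,1)]: d=W[b]-W[a]; print(np.arctan2(d[1],d[0]))
for a,b in [(1,0),(2,3)]: d=W[b]-W[a]; print(np.arctan2(d[1],d[0])-np.pi/2)
```

```text
73 200.0
130 outer 262.5130214691162 119.94402694702148 diam mm [33.18583706 34.13235547] [0.5814335  0.12542675 0.073     ]
130 inner 262.3822078704834 119.93450546264648 diam mm [24.42922011 24.69171165] [0.58117064 0.12539017 0.068     ]
150 outer 262.5213432312012 119.93838119506836 diam mm [34.40154335 35.30405374] [0.58144029 0.12541656 0.073     ]
150 inner 262.4217758178711 119.94184303283691 diam mm [23.18096375 23.34745093] [0.58116161 0.12534071 0.068     ]
165 outer 262.5287914276123 119.94351196289062 diam mm [35.39324757 36.29393919] [0.5814341  0.12540733 0.073     ]
165 inner 262.4781551361084 119.95970916748047 diam mm [21.91961885 22.03737488] [0.5811397  0.12527015 0.068     ]
lensfront [0.6787 0.1769 0.04  ] 0.1104 0.4917
barrelfrontblack [0.6844 0.1785 0.04  ] 0.1162 0.4806
barrelrear [0.7016 0.1867 0.04  ] 0.1352 0.4748
arm near [0.6508 0.1626 0.01  ] 0.0791 0.4986
arm far [0.678  0.1757 0.01  ] 0.1092 0.4844
T l [0.6359 0.1778 0.02  ] 0.076 0.7709
T r [0.6522 0.1373 0.02  ] 0.0719 0.1736
knobtop [0.53904715 0.18848042 0.111     ] 0.07643740525701766 2.157512978270737
[[0.6285 0.1691 0.073 ]
 [0.6177 0.0697 0.073 ]
 [0.5298 0.0827 0.073 ]
 [0.5443 0.1793 0.073 ]] [0.09993592 0.08877919 0.09774866 0.08474396] [0.58007652 0.12521547 0.073     ]
-0.12121324141068375
-0.14618453072698592
-0.10830049594523028
-0.14901410654185776
```

Run:
```python
from h import *
print(delta([.5813,.1253,.12],-1.571))
```

```text
[ 1.791e-01  5.170e-02  1.460e-02 -1.700e-03  0.000e+00  1.000e-04]
```

```bash
python3 -m crank '[[0.05,0.0517,0.0146,0,0,0,0.2],[0.11,0.0517,0.0146,0,0,0,0.2],[0.16,0.0517,0.0146,0,0,0,0.2],[0.179,0.0517,0.0146,0,0,0,0.2],[0.179,0.0517,0.0146,0,0,0,0.2],[0.179,0.0517,0.0146,0,0,0,0.2]]'
python3 - <<'E'
from h import *
f=grab_frame('wrist'); save('w6',f); np.save('w6.npy',f,allow_pickle=True); 
f=grab_frame('top'); save('t6',f); np.save('t6.npy',f,allow_pickle=True); info()
E
```

```text
t: 9.78
eef_pos: [0.5822, 0.126, 0.1215]
ee_rot: [1.888, 1.569, 0.317]
force: [0.4, 0.2, 0.6]
width: 0.0293
t 9.88 tcp [0.5822 0.1261 0.1219] jaw -1.5711 down [ 0.003  0.001 -1.   ] F [ 0.63  0.38 -0.19] w 0.0295 q [ 0.54  0.32 -0.31  0.   -0.94  1.03]
```

View pics/w6.png

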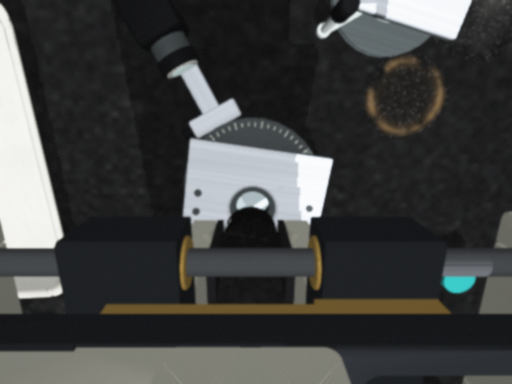

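Run:
```python
from h import *
f=np.load('w6.npy',allow_pickle=True).item()
im=f['pixels'][0:225,110:350].astype(float); im=(255*np.clip(im/255,0,1)**0.5).astype(np.uint8)
k=5
big=cv2.resize(cv2.cvtColor(im,cv2.COLOR_RGB2BGR),None,fx=k,fy=k,interpolation=cv2.INTER_CUBIC)
cv2.imwrite('pics/w6a.png',big[0:600,0:700]); cv2.imwrite('pics/w6b.png',big[560:1125,300:1100])
```

```text
(no output)
```

View pics/w6a.png

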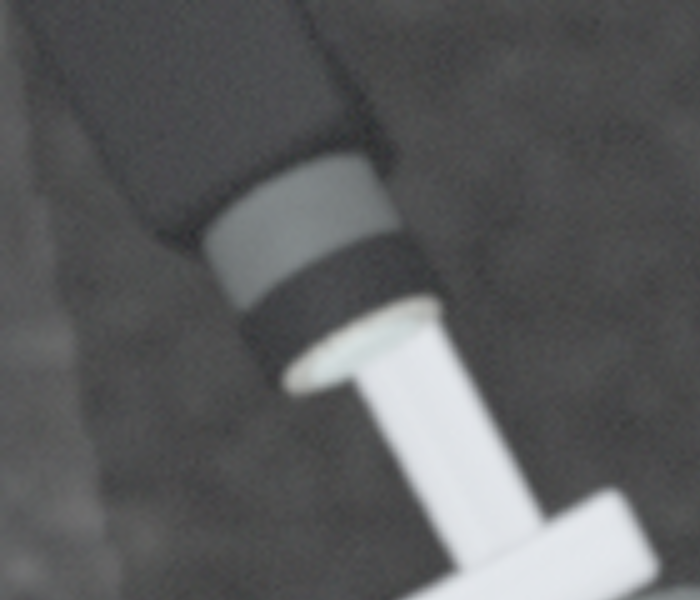

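View pics/w6b.png

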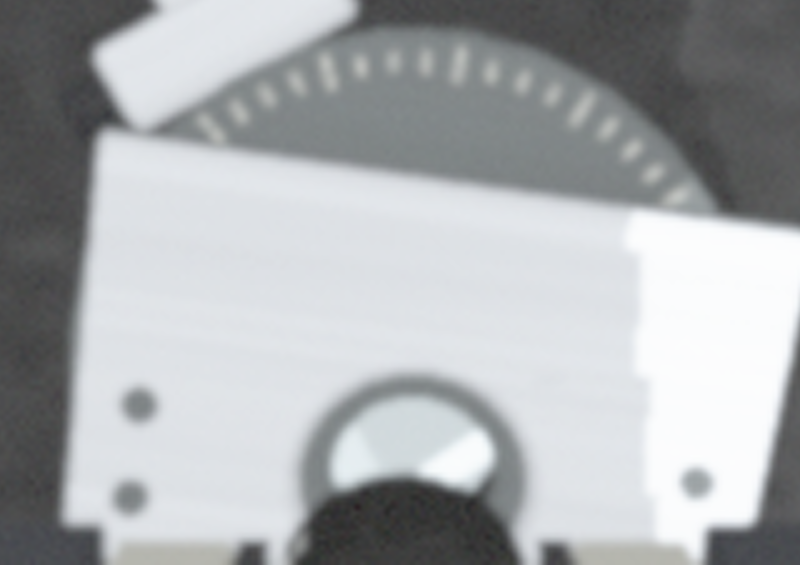

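Run:
```python
from h import *
f=np.load('w6.npy',allow_pickle=True).item()
Q=lambda a,b:((a+.5)/5-.5+110,(b+.5)/5-.5)
p=np.array([.5813,.1253,0])
def rep(n,a,z):
    q=onz(f,*a,z); d=(q-p)[:2]; print(n,np.round(q,4),round(np.linalg.norm(d),4),round(np.arctan2(d[1],d[0]),4)); return q
rep('ring',Q(362,345),.04)
A=rep('ring l',Q(285,385),.04);B=rep('ring r',Q(440,303),.04); d=B-A; print(np.linalg.norm(d),'normal',np.arctan2(d[1],d[0])+np.pi/2)
A=rep('barrel L',Q(205,240),.04);B=rep('barrel R',Q(368,155),.04);d=B-A; print(np.linalg.norm(d),'normal',np.arctan2(d[1],d[0])+np.pi/2); rep('barrel mid',Q(287,197),.04)
for z in (.0,.01,.02,.03):
    A=rep('armL',Q(360,385),z);B=rep('armL2',Q(455,570),z);d=A-B;print(z,'dir',np.arctan2(d[1],d[0]))
    A=rep('armR',Q(445,330),z);B=rep('armR2',Q(540,520),z);d=A-B;print(z,'dir',np.arctan2(d[1],d[0]))
# pocket rim
l,r,tp=Q(300+300,475+560),Q(525+300,475+560),Q(412+300,372+560)
print(onz(f,*l,.073),onz(f,*r,.073),onz(f,*tp,.073))
# stage far corners
for c in (Q(300+103,560+132),Q(300+60,560+525),Q(300+815,560+232),Q(300+760,560+525)): print('c',onz(f,*c,.073))
# specimen
print('spec far edge',[onz(f,*Q(405+300,478+560),z) for z in (.113,.135)])
```

```text
ring [0.6791 0.177  0.04  ] 0.1106 0.4861
ring l [0.6736 0.1887 0.04  ] 0.112 0.6023
ring r [0.6849 0.1652 0.04  ] 0.111 0.368
0.026080433314876188 normal 0.44883685396696427
barrel L [0.6934 0.1989 0.04  ] 0.1341 0.581
barrel R [0.7045 0.1746 0.04  ] 0.1327 0.3807
0.02670988006087973 normal 0.4321710709212503
barrel mid [0.6991 0.1866 0.04  ] 0.1328 0.4799
armL [0.6767 0.1861 0.    ] 0.1131 0.5675
armL2 [0.6456 0.171  0.    ] 0.0789 0.6182
0.0 dir 0.4515896118735157
armR [0.6856 0.171  0.    ] 0.1139 0.413
armR2 [0.6542 0.1556 0.    ] 0.0789 0.394
0.0 dir 0.4559068797622683
armL [0.6759 0.184  0.01  ] 0.1113 0.5552
armL2 [0.6459 0.1694 0.01  ] 0.0782 0.5993
0.01 dir 0.45158961187351654
armR [0.6845 0.1694 0.01  ] 0.1122 0.404
armR2 [0.6542 0.1546 0.01  ] 0.0786 0.3818
0.01 dir 0.45590687976226735
armL [0.6751 0.1819 0.02  ] 0.1096 0.5425
armL2 [0.6462 0.1678 0.02  ] 0.0776 0.58
0.02 dir 0.45158961187351515
armR [0.6834 0.1678 0.02  ] 0.1106 0.3948
armR2 [0.6542 0.1535 0.02  ] 0.0782 0.3694
0.02 dir 0.45590687976226857
armL [0.6744 0.1797 0.03  ] 0.1078 0.5293
armL2 [0.6466 0.1663 0.03  ] 0.0771 0.5605
0.03 dir 0.451589611873516
armR [0.6823 0.1663 0.03  ] 0.109 0.3852
armR2 [0.6543 0.1525 0.03  ] 0.0779 0.3569
0.03 dir 0.45590687976226757
[0.58323656 0.14147532 0.073     ] [0.58324908 0.10925881 0.073     ] [0.59852808 0.12546745 0.073     ]
c [0.63200756 0.16714008 0.073     ]
c [0.57559085 0.17629748 0.073     ]
c [0.61843092 0.07028455 0.073     ]
c [0.57563097 0.07513366 0.073     ]
spec far edge [array([0.59673158, 0.12649365, 0.113     ]), array([0.60440029, 0.12652296, 0.135     ])]
```

```bash
python3 -m crank '[[0.02,0.0002,0,0,0,0,0.2],[0.034,0.0002,0,0,0,0,0.2],[0.038,0.0002,0,0,0,0,0.2],[0.040,0.0002,0,0,0,0,0.2],[0.040,0.0002,0,0,0,0,0.2],[0.040,0.0002,0,0,0,0,0.2]]'
python3 - <<'E'
from h import *
info()
E
```

```text
t: 10.62
eef_pos: [0.5818, 0.1258, 0.0806]
ee_rot: [1.993, 1.57, 0.422]
force: [0.1, -0.6, 0.1]
width: 0.0296
t 10.62 tcp [0.5818 0.1258 0.0806] jaw -1.571 down [ 0.001  0.    -1.   ] F [ 0.13 -0.62  0.1 ] w 0.0296 q [ 0.54  0.36 -0.35  0.   -0.86  1.03]
```

```bash
python3 -m crank '[[0.001,0,0,0,0,0,0.2],[0.002,0,0,0,0,0,0.2],[0.0025,0,0,0,0,0,0.2],[0.0025,0,0,0,0,0,0.2],[0.0025,0,0,0,0,0,0.2],[0.0025,0,0,0,0,0,0.2]]'
python3 - <<'E'
from h import *
info()
f=grab_frame('wrist'); save('w7',f)
im=f['pixels'][100:235,170:330]; cv2.imwrite('pics/w7c.png',cv2.resize(cv2.cvtColor(im,cv2.COLOR_RGB2BGR),None,fx=4.5,fy=4.4,interpolation=cv2.INTER_CUBIC))
E
```

```text
t: 11.38
eef_pos: [0.5815, 0.1257, 0.0777]
ee_rot: [1.412, 1.571, -0.159]
force: [0.4, 0.5, -0.0]
width: 0.0293
t 11.38 tcp [0.5815 0.1257 0.0777] jaw -1.571 down [ 0. -0. -1.] F [ 0.44  0.52 -0.  ] w 0.0293 q [ 0.54  0.36 -0.35  0.   -0.85  1.03]
```

View pics/w7c.png

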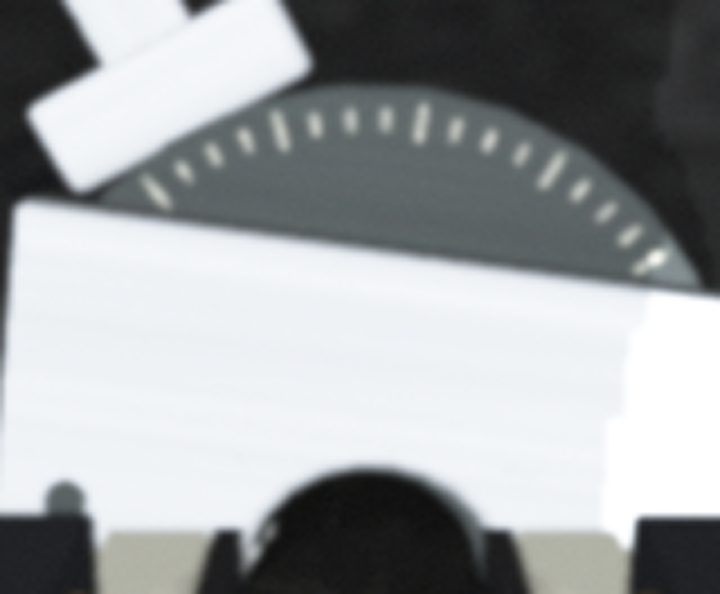

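```bash
python3 -m crank '[[0.0007,0,0,0,0,0,0.2],[0.0012,0,0,0,0,0,0.2],[0.0012,0,0,0,0,0,0.2],[0.0012,0,0,0,0,0,0.2]]'
python3 - <<'E'
from h import *
info()
E
```

```text
t: 11.92
eef_pos: [0.5816, 0.1257, 0.0771]
ee_rot: [1.733, 1.57, 0.162]
force: [-1.9, 0.7, 5.1]
width: 0.0293
t 11.93 tcp [0.5816 0.1257 0.0771] jaw -1.5708 down [ 0.001  0.    -1.   ] F [-1.88  0.66  5.11] w 0.0293 q [ 0.54  0.36 -0.36  0.   -0.85  1.03]
```

```bash
python3 -m crank '[[-0.0004,0,0,0,0,0,0.36],[-0.0004,0,0,0,0,0,0.42],[-0.0004,0,0,0,0,0,0.5],[-0.0004,0,0,0,0,0,0.5]]'
python3 - <<'E'
from h import *
info()
E
```

```text
t: 12.42
eef_pos: [0.5815, 0.1256, 0.0768]
ee_rot: [-1.139, 1.571, -2.71]
force: [0.3, 0.0, 0.7]
width: 0.0441
t 12.43 tcp [0.5815 0.1256 0.0768] jaw -1.5712 down [-0. -0. -1.] F [0.25 0.04 0.7 ] w 0.0441 q [ 0.54  0.37 -0.36 -0.   -0.85  1.03]
```

```bash
python3 -m crank '[[-0.02,0,0,0,0,0,0.5],[-0.06,0,0,0,0,0,0.5],[-0.12,-0.02,-0.01,0,0,0,0.6],[-0.17,-0.1,-0.02,0,0,0,0.7],[-0.17,-0.1,-0.02,0,0,0,0.7],[-0.17,-0.1,-0.02,0,0,0,0.7]]'
python3 - <<'E'
from h import *
info()
f=grab_frame('wrist'); save('w8',f); np.save('w8.npy',f,allow_pickle=True)
E
```

```text
t: 13.18
eef_pos: [0.4808, 0.1463, 0.2493]
ee_rot: [2.244, 1.566, 0.674]
force: [1.3, -0.2, 0.0]
width: 0.0612
t 13.18 tcp [0.4808 0.1463 0.2493] jaw -1.5695 down [ 0.004  0.003 -1.   ] F [ 1.32 -0.19  0.02] w 0.0612 q [ 0.69  0.05 -0.33  0.   -1.19  0.89]
```

View pics/w8.png

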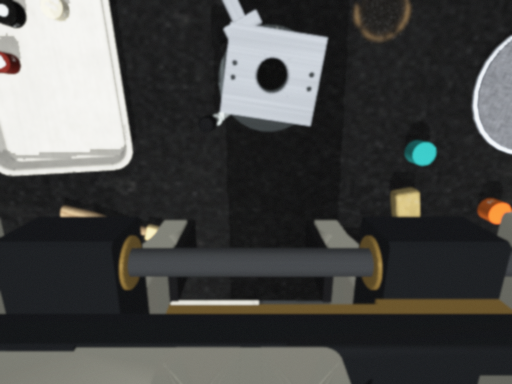

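Specimen sits in the pocket, at (271,75); the knob post is at (220,118). I measure both, and the knob, closely.

Run:
```python
from h import *
f=np.load('w8.npy',allow_pickle=True).item()
dark(f,247,50,50,50,90,[.09]); dark(f,247,50,50,50,120,[.09])
im=f['pixels'][85:145,190:260].astype(float); im=(255*np.clip(im/140,0,1)**0.5).astype(np.uint8)
cv2.imwrite('pics/w8k.png',cv2.resize(cv2.cvtColor(im,cv2.COLOR_RGB2BGR),None,fx=10,fy=10,interpolation=cv2.INTER_CUBIC))
p=np.array([.5815,.1255,0])
for n in ('w5','w6'):
  pass
for b in np.arange(2.0,2.5,.1):
    print(round(b,1),[np.round(proj(f,p+[.08*np.cos(b),.08*np.sin(b),z]),1).tolist() for z in (.03,.077,.111)])
```

```text
90 uv 271.6 74.5 bbox [256.875  58.25   30.5    33.5  ]
   z 0.09 [0.5806 0.1266 0.09  ]
120 uv 271.7 74.6 bbox [256.25   57.75   31.625  34.625]
   z 0.09 [0.5805 0.1266 0.09  ]
2.0 [[208.1, 107.7], [202.0, 108.2], [196.4, 108.8]]
2.1 [[211.3, 113.7], [205.7, 115.2], [200.6, 116.5]]
2.2 [[215.1, 119.4], [210.1, 121.7], [205.5, 123.7]]
2.3 [[219.4, 124.7], [215.0, 127.6], [211.0, 130.3]]
2.4 [[224.1, 129.4], [220.4, 133.0], [217.0, 136.3]]
```

View pics/w8k.png

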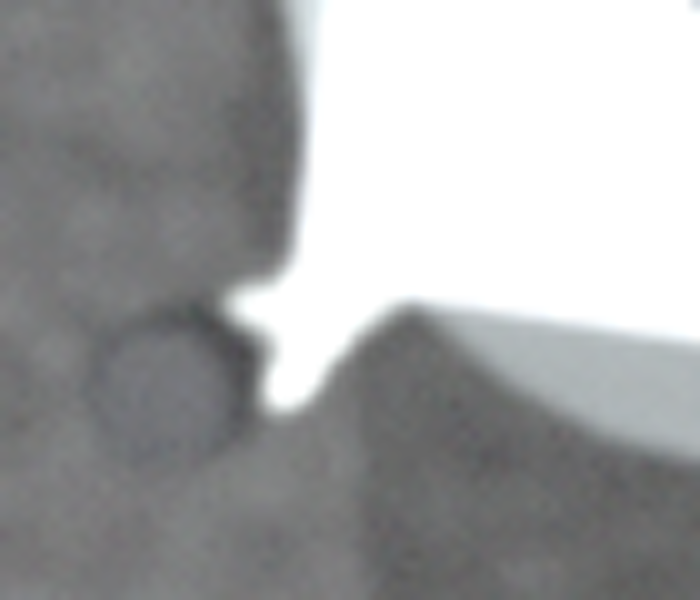

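```bash
python3 -m crank '[[0,0.06,-0.03,0,0,0,0.7],[0,0.11,-0.03,0,0,0,0.7],[0,0.11,-0.03,0,0,0,0.7],[0,0.11,-0.03,0,0,0,0.7],[0,0.11,-0.03,0,0,0,0.7]]'
python3 - <<'E'
from h import *
info()
f=grab_frame('wrist'); save('w9',f); np.save('w9.npy',f,allow_pickle=True)
im=f['pixels'].astype(float); im=(255*np.clip(im/200,0,1)**0.5).astype(np.uint8)
cv2.imwrite('pics/w9c.png',cv2.resize(cv2.cvtColor(im[30:220,150:350],cv2.COLOR_RGB2BGR),None,fx=4,fy=4,interpolation=cv2.INTER_CUBIC)[:600])
f=grab_frame('top'); save('t9',f); np.save('t9.npy',f,allow_pickle=True)
f=grab_frame('scene'); save('s9',f); np.save('s9.npy',f,allow_pickle=True)
E
```

```text
t: 13.85
eef_pos: [0.5911, 0.1754, 0.2466]
ee_rot: [-1.004, 1.57, -2.575]
force: [-0.0, -0.2, -0.4]
width: 0.0614
t 13.85 tcp [0.5911 0.1754 0.2466] jaw -1.5712 down [-0. -0. -1.] F [-0.02 -0.21 -0.39] w 0.0614 q [ 0.6   0.25 -0.09 -0.   -1.23  0.97]
```

View pics/w9.png

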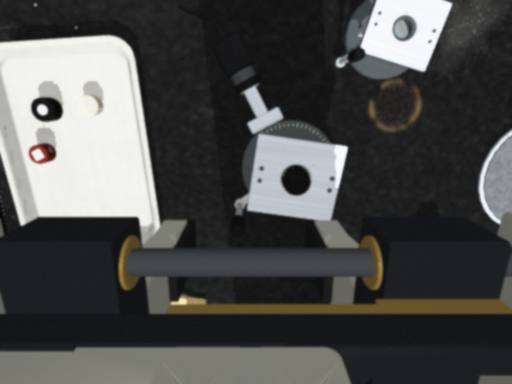

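View pics/w9c.png

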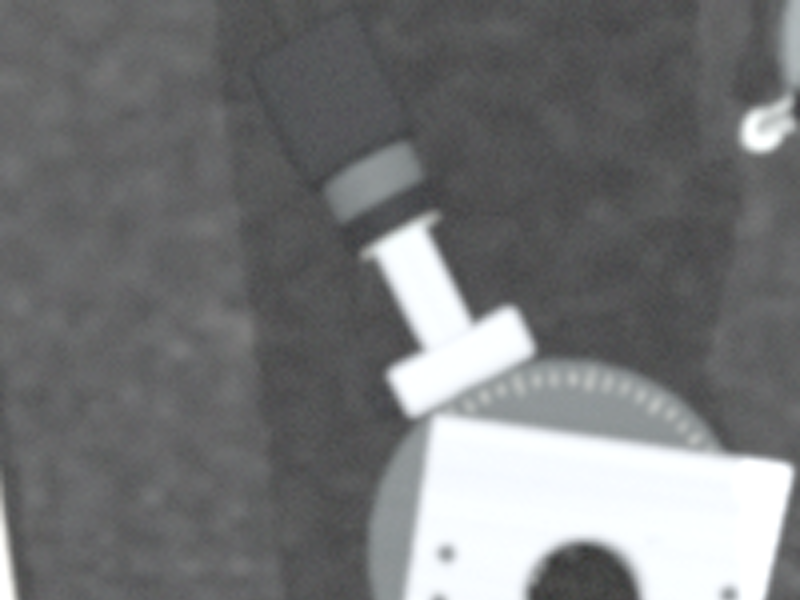

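Run:
```python
from h import *
f=np.load('w9.npy',allow_pickle=True).item()
Q=lambda a,b:((a+.5)/4-.5+150,(b+.5)/4-.5+30)
dark(f,275,155,45,48,90,[.09]); 
p=np.array([.5815,.1255,0])
def rep(n,a,z):
    q=onz(f,*a,z); d=(q-p)[:2]; print(n,np.round(q,4),round(np.linalg.norm(d),4),round(np.arctan2(d[1],d[0]),4)); return q
H=[rep('h',Q(*a),.057) for a in [(252,72),(352,12),(412,138),(312,192)]]
h=np.mean(H,0); d=(h-p)[:2]; print('housing c',h,np.linalg.norm(d),np.arctan2(d[1],d[0]))
for a,b in ((3,0),(2,1)): d=H[b]-H[a]; print('side dir',np.arctan2(d[1],d[0]),np.linalg.norm(d))
d=H[1]-H[0]; print('rear normal',np.arctan2(d[1],d[0])+np.pi/2,np.linalg.norm(d))
rep('ring',Q(400,235),.04); rep('barrel rear',Q(368,165),.055)
A=rep('TL',Q(388,372),.01);B=rep('TR',Q(515,305),.01);d=B-A;print(np.arctan2(d[1],d[0])+np.pi/2)
rep('Tmid',Q(462,360),.01)
q=rep('knob top?',(237,219),.111)
k=cv2.resize((255*np.clip(f['pixels'][185:240,210:270]/120.,0,1)**.5).astype(np.uint8)[:,:,::-1],None,fx=10,fy=10,interpolation=cv2.INTER_CUBIC); cv2.imwrite('pics/w9k.png',k)
```

```text
90 uv 295.7 179.7 bbox [281.5   165.25   29.     29.875]
   z 0.09 [0.5846 0.1276 0.09  ]
h [0.7191 0.2155 0.057 ] 0.1644 0.5789
h [0.7335 0.1891 0.057 ] 0.1647 0.3962
h [0.703  0.1734 0.057 ] 0.1306 0.3759
h [0.6894 0.2003 0.057 ] 0.1313 0.6061
housing c [0.71125884 0.19457322 0.057     ] 0.14699818337589435 0.4891680723218568
side dir 0.47196021500802626 0.033349997243272485
side dir 0.47395642146935407 0.034248008538028514
rear normal 0.4974536632535149 0.030032651948877366
ring [0.6791 0.1767 0.04  ] 0.1102 0.4826
barrel rear [0.6964 0.1852 0.055 ] 0.1295 0.4794
TL [0.639  0.1805 0.01  ] 0.0796 0.7632
TR [0.6595 0.1407 0.01  ] 0.0795 0.1928
0.47691660636248034
Tmid [0.6427 0.1571 0.01  ] 0.0689 0.4762
knob top? [0.5481 0.1896 0.111 ] 0.0723 2.0509
```

View pics/w9k.png

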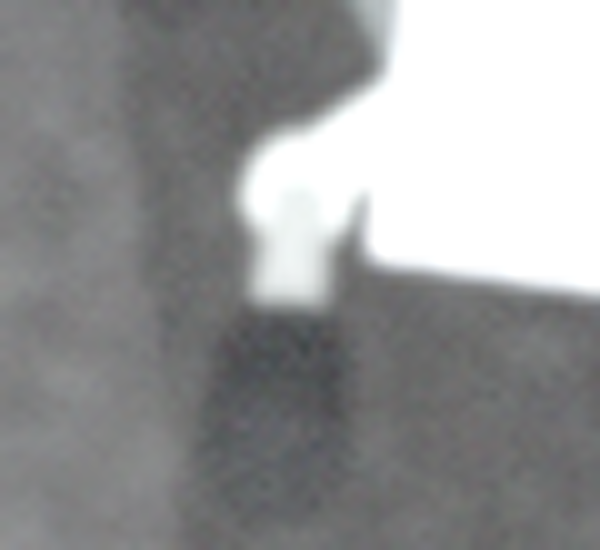

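View pics/t9.png

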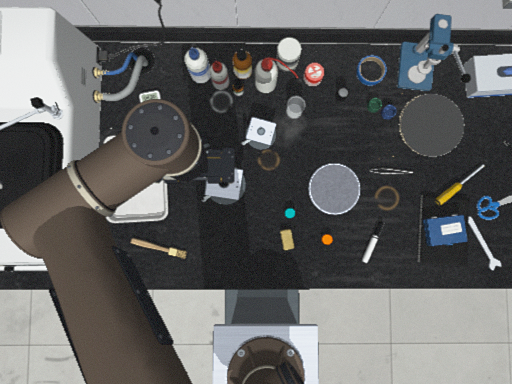

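Run:
```python
from h import *
f8=np.load('w8.npy',allow_pickle=True).item(); f9=np.load('w9.npy',allow_pickle=True).item(); s=np.load('s9.npy',allow_pickle=True).item(); s0=np.load('scene0.npy',allow_pickle=True).item()
p=np.array([.5815,.1255,0])
for n,q in [('w8',onz(f8,206.3,123.4,.111)),('w9',onz(f9,210+26.3,185+46,.111))]:
    d=(q-p)[:2]; print(n,q,np.linalg.norm(d),np.arctan2(d[1],d[0]))
b=2.21; kz=[p+[.08*np.cos(b),.08*np.sin(b),z] for z in (.077,.111)]
print([proj(s0,k) for k in kz],[proj(f9,k) for k in kz])
print('hover',delta([*kz[0][:2],.15],-2.5))
im=cv2.resize(s0['pixels'][160:240,190:280,::-1],None,fx=7,fy=7,interpolation=cv2.INTER_CUBIC); cv2.imwrite('pics/s0k.png',im)
```

```text
w8 [0.53471979 0.18939372 0.111     ] 0.07918835457421261 2.202779455651254
w9 [0.53475089 0.1904816  0.111     ] 0.08005052854925498 2.1944378074381934
[array([214.98688864, 188.82600409]), array([214.53830437, 178.88151002])] [array([238.26258152, 219.74362541]), array([237.05544415, 231.86509241])]
hover [ 9.750e-02 -5.740e-02 -1.400e-02  9.293e-01 -1.000e-03 -5.000e-04]
```

View pics/s0k.png

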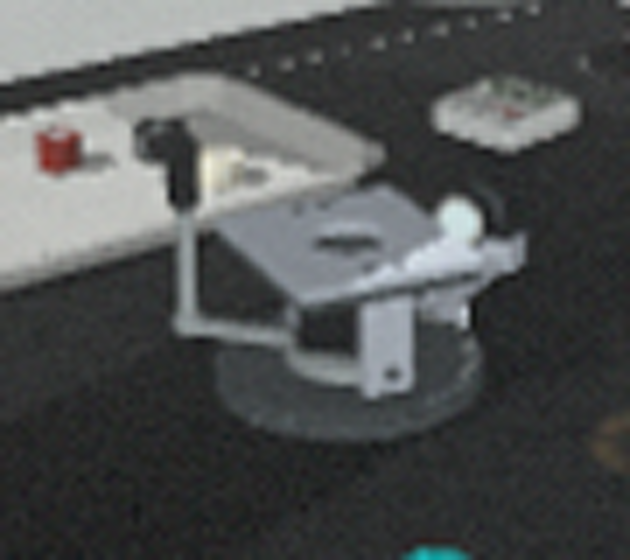

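```bash
python3 -m crank '[[0.02,-0.03,-0.007,0.18,0,0,0.55],[0.04,-0.057,-0.014,0.36,0,0,0.55],[0.06,-0.057,-0.014,0.54,0,0,0.55],[0.08,-0.057,-0.014,0.72,0,0,0.55],[0.097,-0.057,-0.014,0.9,0,0,0.55],[0.097,-0.057,-0.014,0.93,0,0,0.55],[0.097,-0.057,-0.014,0.93,0,0,0.55],[0.097,-0.057,-0.014,0.93,0,0,0.55]]'
python3 - <<'E'
from h import *
info(); print(delta([.5347,.190,.081],-2.51))
f=grab_frame('wrist'); save('w10',f); np.save('w10.npy',f,allow_pickle=True)
for z in (.077,.111): print(proj(f,[.5347,.19,z]))
E
```

```text
t: 15.0
eef_pos: [0.5349, 0.19, 0.1509]
ee_rot: [3.075, 1.569, 0.577]
force: [0.7, -0.7, -0.5]
width: 0.048
t 15.0 tcp [0.5349 0.19   0.1509] jaw -2.4986 down [ 0.001  0.001 -1.   ] F [ 0.67 -0.7  -0.48] w 0.048 q [ 0.69  0.24 -0.33  0.   -0.99 -0.04]
[ 0.0699 -0.0002  0.0003  0.0114 -0.0017 -0.0001]
[251.83841216 196.31938695]
[252.06589432 210.9475364 ]
```

View pics/w10.png

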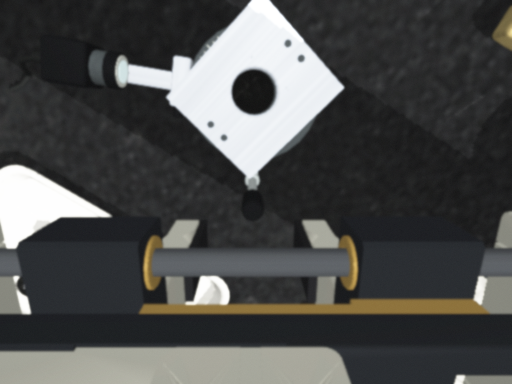

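```bash
python3 -m crank '[[0.03,0,0,0,0,0,0.55],[0.055,0,0,0,0,0,0.55],[0.069,0,0,0,0,0,0.55],[0.069,0,0,0,0,0,0.55],[0.069,0,0,0,0,0,0.3],[0.069,0,0,0,0,0,0.1],[0.069,0,0,0,0,0,0.05],[0.069,0,0,0,0,0,0.05],[0.069,0,0,0,0,0,0.05],[0.069,0,0,0,0,0,0.05]]' 20
python3 - <<'E'
from h import *
info()
E
```

```text
t: 16.3
eef_pos: [0.5342, 0.1895, 0.0812]
ee_rot: [-0.021, 1.57, -2.522]
force: [-3.3, -1.1, 5.9]
width: 0.0151
t 16.3 tcp [0.5342 0.1895 0.0812] jaw -2.501 down [-0. -0. -1.] F [-3.29 -1.1   5.94] w 0.0151 q [ 0.69  0.32 -0.41 -0.   -0.84 -0.05]
```

```bash
python3 -m crank '[[0,0.0004,0.008,-0.1,0,0,0.05],[0,0.0016,0.0159,-0.2,0,0,0.05],[0,0.0036,0.0236,-0.3,0,0,0.05],[0,0.0063,0.0312,-0.4,0,0,0.05],[0,0.0098,0.0384,-0.5,0,0,0.05],[0,0.014,0.0452,-0.6,0,0,0.05],[0,0.0188,0.0515,-0.7,0,0,0.05],[0,0.0188,0.0515,-0.7,0,0,0.05]]'
python3 - <<'E'
from h import *
info(); s,P,M=pose(); d=P-[.5815,.1255,0]; print(np.hypot(*d[:2]),np.arctan2(d[1],d[0])%6.2832)
E
```

```text
t: 17.3
eef_pos: [0.5034, 0.1439, 0.0813]
ee_rot: [-1.917, 1.57, 2.566]
force: [-9.1, 5.0, 9.4]
width: 0.0154
t 17.3 tcp [0.5034 0.1439 0.0813] jaw -1.8 down [-0.001  0.001 -1.   ] F [-9.06  5.02  9.44] w 0.0154 q [ 0.65  0.26 -0.51 -0.   -0.81  0.69]
0.08028821829945477 2.9099602003009886
```

```bash
python3 -m crank '[[0,-0.0004,0.008,-0.1,0,0,0.05],[0,0.0006,0.0159,-0.2,0,0,0.05],[0,0.0026,0.0236,-0.3,0,0,0.05],[0,0.0053,0.0312,-0.4,0,0,0.05],[0,0.0088,0.0384,-0.5,0,0,0.05],[0,0.013,0.0452,-0.6,0,0,0.05],[0,0.0183,0.0521,-0.71,0,0,0.05],[0,0.0183,0.0521,-0.71,0,0,0.05],[0,0.0183,0.0521,-0.71,0,0,0.05],[0,0.0183,0.0521,-0.71,0,0,0.05]]'
python3 - <<'E'
from h import *
info(); s,P,M=pose(); d=P-[.5815,.1255,0]; print(np.hypot(*d[:2]),np.arctan2(d[1],d[0])%6.2832)
for n in ('wrist','top','scene'):
    f=grab_frame(n); save(n+'11',f); np.save(n+'11.npy',f,allow_pickle=True)
E
```

```text
t: 18.55
eef_pos: [0.5094, 0.0886, 0.0812]
ee_rot: [-1.745, 1.569, -2.836]
force: [-7.0, 2.0, 8.3]
width: 0.0153
t 18.55 tcp [0.5094 0.0886 0.0812] jaw -1.0911 down [-0.001 -0.    -1.   ] F [-7.04  1.98  8.32] w 0.0153 q [ 0.55  0.25 -0.52 -0.   -0.8   1.5 ]
0.08095860942809045 3.6144565776601345
```

View pics/wrist11.png

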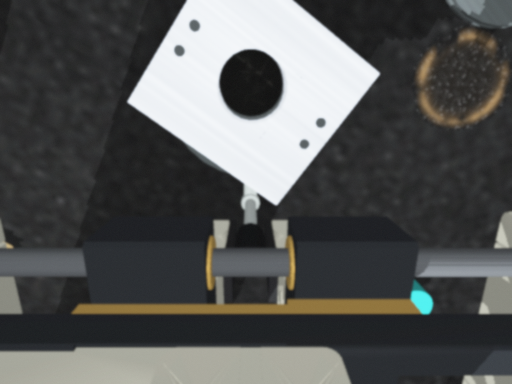

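View pics/scene11.png

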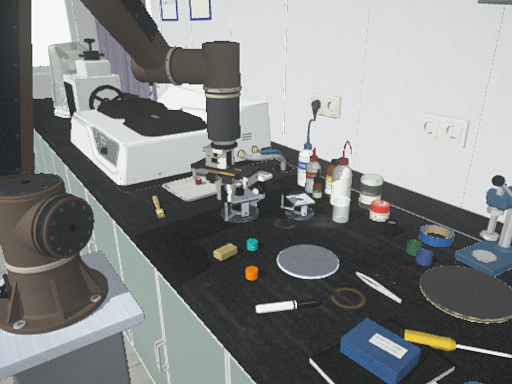

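Run:
```python
from h import *
f=np.load('wrist11.npy',allow_pickle=True).item()
c,u,v=dark(f,212,42,80,82,90,[.09])
x,y,k=212,42,8
e=cv2.fitEllipse(c); print(e[1][0]/8,e[1][1]/8)
q=c.reshape(-1,2)/8+[x,y]
print('left/right/top/bottom',q.min(0),q.max(0))
im=(255*np.clip(f['pixels'][150:240,205:300]/255.,0,1)**.5).astype(np.uint8)[:,:,::-1]
cv2.imwrite('pics/w11k.png',cv2.resize(im,None,fx=6,fy=6,interpolation=cv2.INTER_CUBIC))
p=np.array([.5815,.1255,0])
for b in (3.56,3.62,3.68):
    print(b,[np.round(proj(f,p+[.08*np.cos(b),.08*np.sin(b),z]),1).tolist() for z in (.03,.05,.077,.111)], proj(f,p+[0,0,.09]))
```

```text
90 uv 250.9 83.2 bbox [219.875  50.     62.625  67.625]
   z 0.09 [0.5819 0.1264 0.09  ]
62.531436920166016 67.67737579345703
left/right/top/bottom [219.875  50.   ] [282.375 117.5  ]
3.56 [[244.6, 205.4], [244.1, 215.3], [243.2, 232.2], [241.5, 262.0]] [252.15099392  84.93556175]
3.62 [[251.3, 205.6], [251.4, 215.6], [251.5, 232.4], [251.8, 262.3]] [252.15099392  84.93556175]
3.68 [[257.9, 205.5], [258.6, 215.4], [259.8, 232.2], [262.0, 262.1]] [252.15099392  84.93556175]
```

View pics/w11k.png

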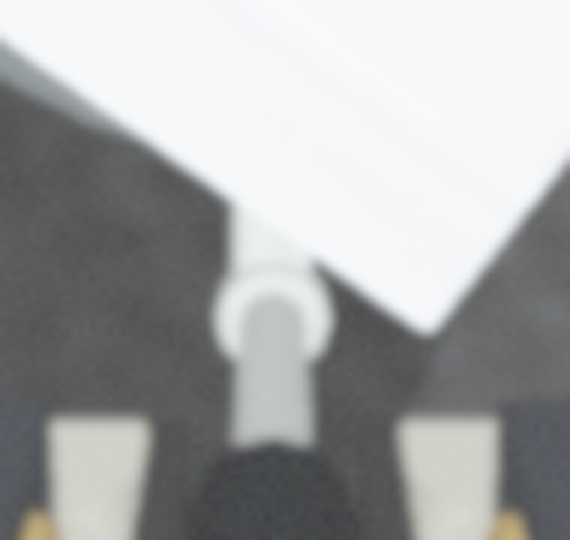

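```bash
python3 -m crank '[[0,0,0,0,0,0,0.05],[0,0,0,0,0,0,0.05],[0,0,0,0,0,0,0.05],[0,0,0,0,0,0,0.05]]'
python3 - <<'E'
from h import *
info(); s,P,M=pose(); d=P-[.5815,.1255,0]; print(np.hypot(*d[:2]),np.arctan2(d[1],d[0])%6.2832)
f=np.load('wrist11.npy',allow_pickle=True).item(); o,_=ray(f,251,83); c=np.array([.5815,.126,.09])
for z in (.09,.092,.095,.1):
    a,b=onz(f,219.9,83,z),onz(f,282.4,83,z); print(z,np.linalg.norm(a-b))
t=np.load('top11.npy',allow_pickle=True).item(); save('t11',t)
a=np.load('top0.npy',allow_pickle=True).item()['pixels'].astype(int); b=t['pixels'].astype(int)
for n,(x,y,w,h) in dict(clay=(275,225,25,30),marker=(355,210,35,60),tweezers=(360,160,60,20),tray=(112,145,45,40)).items(): print(n,np.abs(a-b)[y:y+h,x:x+w].mean())
E
```

```text
t: 19.2
eef_pos: [0.5094, 0.0886, 0.0812]
ee_rot: [-1.724, 1.569, -2.815]
force: [-7.7, 0.1, 9.0]
width: 0.0155
t 19.2 tcp [0.5094 0.0886 0.0812] jaw -1.0911 down [-0.001 -0.    -1.   ] F [-7.69  0.14  8.97] w 0.0155 q [ 0.55  0.25 -0.52 -0.   -0.8   1.5 ]
0.08098130311017387 3.6143045436327124
0.09 0.02896820121455355
0.092 0.028579561017515714
0.095 0.027996600721959013
0.1 0.027025000229364552
clay 4.4351111111111114
marker 3.8701587301587304
tweezers 3.915
tray 8.049259259259259
```

View pics/t11.png

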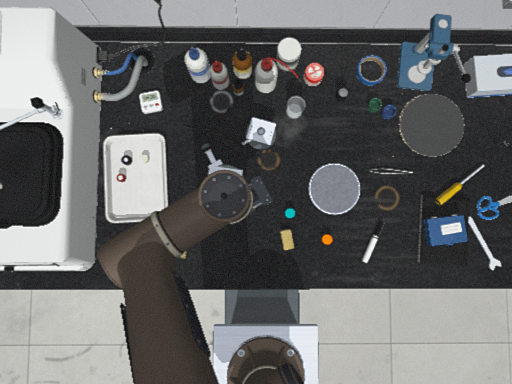

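Run:
```python
from h import *
job_done(); info()
```

```text
the job is handed in; nothing more can be done
the job is handed in; nothing more can be done
```

I set the black specimen face down in the large stand's pocket and released it. I then gripped the lever knob with 20 N, swung it about 1.41 rad, and handed the job in at t ≈ 19 s while still holding it there. No verdict is reported.

**Specimen:** it touched the pocket floor with the TCP at 77.1 mm, against 77.2 mm expected, with about 5 N of contact force. After release it measured within about 1 mm of the pocket centre. I did not check its tilt directly.

**Mirror:** the knob bearing put the mirror at about 0.473 rad. The camera measured 0.478 rad from the lens ring, housing and T-bracket. The agreement was 0.005 rad against the 0.07 limit, with perhaps 0.03–0.04 rad of measurement uncertainty.

**Hold:** the arm pose stayed steady over the last half second, with the fingers stopped on the knob at 15.5 mm and about 12 N at the wrist.

**Other things:** in the last top view the clay block, tweezers, marker and tray pieces were where they started, and I did not touch the camera.

**Disagreements:**
- With the stand's yaw measured at about −0.14 rad, the turret value comes to about 1.42. That is above the stated 0.3 to 1.3, and puts the camera about 0.62 rad from the stand's +x rather than within 0.5. I followed the measured line through knob, pocket and lens instead.
- Earlier, lower-quality views gave the camera's direction as 0.38 to 0.45 rad.

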